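# Fit a snap ring on the turntable axle with circlip pliers and hold it spread at the groove

### The arm

A 7-joint arm with a two-finger parallel gripper is mounted at the origin on the work surface. World frame = base frame: x ahead of the robot, y to its left, z up, the work surface at z = 0. Lengths are in mm, angles in rad, forces in N, time in s.
With the tool pointing down it reaches from about 400 to 900 mm from the base axis. Payload 5.6 kg.
Tool frame: the origin (TCP) lies midway between the tips of the shut fingers; the grasp point (between the pads) lies 19 mm behind it; x points along the fingers, y is the direction in which the jaws open and shut, and the axes are right-handed (so a half turn about x gives the same grasp; the last joint's range is limited). The gripper opens to 92 mm and grips with 3 to 60 N. Pads are 20 mm wide; open, the fingers measure 128 mm over their backs; the gripper's body (75 mm by 189 mm) begins 69 mm behind the grasp point.
Start: joints at [1.105, 0.468, -0.012, 1.603, 0.006, 1.071, -0.056], TCP at [266.666, -592.789, 214.592] pointing down, gripper open.
Joint ranges: [-2.53, 2.53], [-0.31, 2.02], [-1.57, 1.55], [0.28, 2.44], [-1.29, 4.43], [0.15, 1.84], [-2.92, 2.92]. Speed limits (rad/s): [2.57, 2.57, 3.14, 3.14, 3.14, 3.14, 3.14].

### API

Orientations are given as a rotation vector (axis times angle).
In Python, from cell import robot, grip, kin, viewer gives the robot as it stands. Calls block until the motion is done:
- robot.movep(position, orientation): joint-space move of the TCP to a pose.
- robot.servo_line(position, feed=150, rotation=None): straight line of the TCP; rotation=None keeps the orientation; feed is the mean speed in mm/s.
- robot.goto_joints(angles): joint-space move.
- grip(opening, newtons=None): opening from 0.0 (shut) to 1.0 (fully open); newtons is the grip in N (None keeps the last); returns when the fingers have stopped.
- robot.hold(seconds).
- kin.ik(position, orientation): joint angles nearest the present ones, or None.
- robot.observe(): the state.
- viewer.read_camera(name): name is "scene" or "top" or "wrist"; returns the picture (420x560x3 uint8, red, green, blue); there is no depth.
- viewer.camera_info(name): a dict with "camera_matrix" (3x3 intrinsics, pixels), "R" (3x3) and "t" (3): a world point X has camera coordinates R X + t. Camera axes: x right, y down, z forward; pixel columns grow to the right and rows downward; lengths in mm; the calibration is good to about 2 mm. A picture is of the moment at which its call begins: read the wrist's pose just before it. camera_info takes no time and is no camera call; for the wrist camera it gives the pose at the moment of the call.
A pose or a line that the arm cannot do raises robot.IKError and nothing moves.
- robot.job_done(): hands the job in, once; it reports no verdict.
Trained networks look in the newest picture that a camera, given by its name, has taken for a name from the list of things; names that differ only in an ending like _2 or _b are one class to them, and where a whole thing is asked for, a point or a joint stands for the part that bears it (a point fixed in the world has none). Each returns a list of dicts, best first, with "confidence" (0 to 1); they miss things now and then, are a little off and sometimes report something else, mostly with a low value. They report only what shows in the picture. A call takes as long as a camera call.
- viewer.silhouettes(name, camera): "mask" (420x560 bool, what is visible of it).
- viewer.pinpoint(name, camera): "at" ([x, y, z] in mm, in the coordinates of the camera as it stood for that picture, good to about 4 mm: a listed point, or the origin of a listed thing).
The state is a dict: "t": time; "joints": joint angles; "joint_velocities": joint speeds; "joint_torque": joint torques, N m; "tcp_pos": TCP position; "tcp_rot": TCP orientation; "contact_force": force on the tool from outside, world axes, zero at the start; "wrist_torque": the same for the moment, N m; "grip_width": opening from 0.0 (shut) to 1.0 (fully open).
Only numpy, scipy, OpenCV 4.12 (cv2) and the standard library are available. Lean on these libraries where they do the work, as an engineer would, in place of code of your own. Each camera call takes 0.05 s, during which the arm holds its last target.

### The job

On the little indexing turntable, lift the red spring plunger, swing the head a quarter turn anticlockwise (seen from above) to its stop so that the axle stub comes out from under the clear guard, and let the plunger drop home again. Then take the teal-handled pliers out of their stand, squeeze the handles to spread the brass snap ring on their tips, slide it squarely down over the steel axle stub to the groove just above the white pulley, and finish there still holding the pliers with the handles squeezed and the ring spread round the groove. Leave the other things on the desk where they are.

Things in the scene. Friction and masses are not known exactly. Their poses are not given: they have to be found in the camera images.
- turntable: indexing turntable, fixed: grey round base 160 across; origin under its centre on the desk, z up. A clear guard roof with orange edges covers its +x side (x +29 to +101, y -32 to +32, 76 to 80 above the desk). The aluminium head, a disc 140 across, top 32 above the desk, turns about the origin's vertical axis. Nothing else on it is above 96 with the plunger down
- head (a joint): angle of the head, rad, anticlockwise from above. 0 (start): axle stub on the base's +x side under the guard, plunger on the -x side. Stop at 1.57 to 1.59: stub on the base's +y side, in the open, plunger on the -y side. The plunger locks it at 0 and 1.57 (play about 0.03); unlocked it turns with slight friction (0.1 N m) and stays where left
- plunger (a joint): lift of the plunger, m: 0 home in a notch, 0.016 highest. Lifted 0.008 or more it clears the land between the two notches; let go over the land it stops at about 0.007 and rides on it. The spring pushes it down with 3 N at 0, 5.5 N at 0.016
- plunger_knob (a point): middle of the plunger's red knob (upright cylinder 24 across, 30 high: 15 below to 15 above this point), 80 above the desk when home, 50 from the turntable's axis, opposite the stub. The knob spins freely on its stem, rises with the plunger and travels with the head. Below it a thin stem and a dark sleeve 26 across up to 54 above the desk
- groove (a point): middle of the groove, on the axis of the upright axle stub, 43 above the desk, 50 from the turntable's axis; moves with the head. The groove is 24 across, from 40 to 46 above the desk; over it the steel shaft is 29 across up to 56, then tapers to 23 at its top, 60 above the desk; under it a white pulley 40 across, its top at 40
- stand: wooden stand with a black foot, fixed: foot 84 x 86 x 6, two pillars 60 high with pocket rims 8 higher. The pliers hang upright in it by their pivot housing; lift them straight up, 70 to clear it all. Origin under the pliers' axis on the desk
- pliers: circlip pliers, upright, tips down, about 0.16 kg. Origin midway between the tips, level with the ring's underside (8 above the desk in the stand); z up, y across the handles, +x to the ring. Dark housing 20 (x) x 50 (y) at 52 to 68 above the origin. Teal grips 16 wide in x, 100 to 155 above the origin. 5 N to start squeezing, 10 N to a hard stop; grip with 30 N or more; spring back when let go
- handle_mid (a point): point midway between the handle grips, 135 above the pliers' origin: the place to grip, fingers closing along the pliers' y. Outside to outside the grips measure 57 here relaxed (63 at their tops), 36 fully squeezed, when they are parallel
- ring_center (a point): centre of the spread snap ring at mid thickness: 16.6 along +x from the pliers' origin, 1.5 above it; axes as the pliers'. The brass ring (two hinged bows, held fast on the tips) is 3 thick; spread it is 34 across inside, 40 outside, clearing the stub by 2.5 all round; relaxed its opening is about 25 wide and will not pass the stub
- lever_l (a joint): swing of the pliers' left (+y) lever, rad: 0 relaxed, 0.14 fully squeezed and the ring fully spread. The ring follows it
- lever_r (a joint): swing of the pliers' right (-y) lever, the same as the left
- breadboard: white solderless breadboard 55 x 165 x 9 with a small dark circuit module on it; origin under its centre (bystander, leave alone)
- sensor: small dark circuit board 30 x 40 with a blue sensor block, 17 high; origin under its centre (bystander, leave alone)
- screwdriver: screwdriver 160 long with a yellow handle, lying; origin under its middle (bystander, leave alone)
- tin: small glass jar with steel lid, 56 across, 45 high; origin under its centre (bystander, leave alone)
- mug: white mug 80 across, 90 high; origin under its centre (bystander, leave alone)
- bottle: pale blue water bottle with blue cap, 64 across, 200 high; origin under its centre (bystander, leave alone)
- lunchbox: teal lunch box 118 x 178 x 60; origin under its centre (bystander, leave alone)
- spare_pulley: loose white pulley 44 across, 12 high, lying flat; origin under its centre (bystander, leave alone)

How it is judged (in metres and radians):
On the way, in this order (a step that is already met when the one before it is completed fails the run):
1. the plunger is lifted clear of its notch (value of joint plunger above 0.007 m), for 0.1 s.
2. the head is round at its stop and the plunger has dropped home (value of joint head above 1.5 rad and value of joint plunger below 0.003 m), for 0.3 s.
3. the pliers are out of the stand, gripped, with the ring spread, above the stub's height (height (world z) of ring_center above 0.06 m and contact force between pliers and the fingers above 3 N and value of joint each of lever_l, lever_r above 0.11 rad), for 0.2 s.
At the end, for the whole second after the job is handed in: head beyond 1.50 rad, plunger within 3 mm of home; both levers held beyond 0.11 rad by the fingers (over 3 N), pliers off the stand and still; ring centre within 4.5 mm of the stub axis and 3 mm of the groove mid height, level within 0.12 rad (all of step 2 and value of joint each of lever_l, lever_r above 0.11 rad and horizontal distance between ring_center and groove below 0.0045 m and z of ring_center in the frame of groove between -0.003 and 0.003 m and angle between the z axis of ring_center and the z axis of groove, either way round below 0.12 rad and contact force between pliers and the fingers above 3 N and contact force between pliers and stand below 0.1 N and linear speed of pliers below 0.02 m/s); the arm keeps its last pose, push and grip.
It fails at once if a bystander is pushed away by more than 3 cm (distance of any of breadboard, sensor, screwdriver, tin, mug, bottle, lunchbox, spare_pulley from where it was at the start of the episode above 0.03 m).
It also fails if it takes over 56 s, if anything falls off the work surface, if the arm or the gripper's body presses on something with over 40 N, if the wrist force passes 120 N, or if a joint passes its speed limit or range.

## Working session

There is one attempt and no reset: what is moved stays moved. The work goes in short steps, each a Python script; the robot and the scene stay as the last script left them, time stands still between calls to the robot, and variables do not carry over. Pictures are saved under pics/ and viewed, and the job is handed in when it is done.

```bash
ls; mkdir -p pics; python3 - <<'E'
from cell import robot, grip, kin, viewer
import cv2,numpy as np
s=robot.observe(); print(s)
for n in ["scene","top","wrist"]:
    im=viewer.read_camera(n); cv2.imwrite(f"pics/a_{n}.png",im[:,:,::-1])
    print(n,{k:np.round(v,3).tolist() for k,v in viewer.camera_info(n).items()})
print(robot.observe()["t"])
E
```

```text
pics
{'t': 0.0, 'joints': array([ 1.1050043 ,  0.46836271, -0.01158289,  1.60356201,  0.00598509,
        1.07138929, -0.05632949]), 'joint_velocities': array([-1.48721075e-04, -1.00827184e-03, -1.60181184e-03,  8.60882300e-04,
       -4.66931772e-05,  2.33468488e-03, -1.07002575e-03]), 'joint_torque': array([ 5.51378125e-04, -5.20567346e+01, -1.23449770e-02, -2.43745691e+01,
       -5.66587667e-02,  1.72469689e-02,  1.51085906e-04]), 'tcp_pos': array([ 266.40566662, -592.29757276,  213.67521567]), 'tcp_rot': array([ 1.98831365,  0.42832385, -1.9892614 ]), 'contact_force': array([-0.01638957,  0.77308144, -0.45791854]), 'wrist_torque': array([-0.00448066, -0.00669775,  0.03513279]), 'grip_width': 0.9981904510204728}
scene {'camera_matrix': [[469.041, 0.0, 278.597], [0.0, 469.041, 208.044], [0.0, 0.0, 1.0]], 'R': [[0.655, 0.756, -0.001], [0.543, -0.472, -0.695], [-0.526, 0.454, -0.719]], 't': [-353.006, -211.989, 1735.182]}
top {'camera_matrix': [[449.07, 0.0, 281.365], [0.0, 449.07, 210.669], [0.0, 0.0, 1.0]], 'R': [[-0.016, -1.0, 0.02], [-0.996, 0.014, -0.09], [0.09, -0.022, -0.996]], 't': [-18.919, 516.345, 1263.82]}
wrist {'camera_matrix': [[319.98, 0.0, 282.228], [0.0, 319.98, 211.97], [0.0, 0.0, 1.0]], 'R': [[0.411, -0.912, -0.001], [-0.879, -0.396, 0.265], [-0.242, -0.108, -0.964]], 't': [-650.072, -30.258, 393.311]}
0.15
```

View pics/a_scene.png

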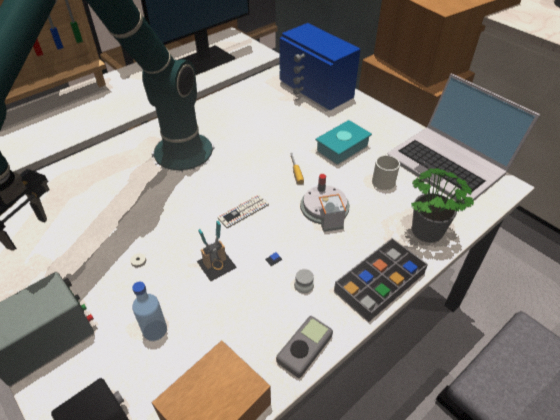

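View pics/a_top.png

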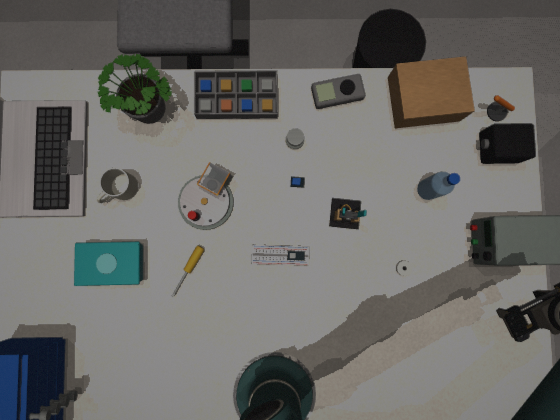

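View pics/a_wrist.png

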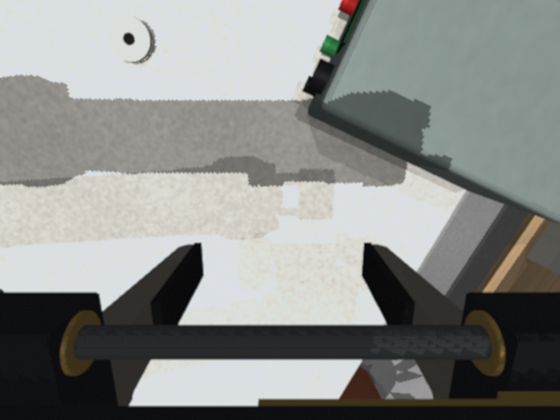

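```bash
cat > h.py <<'E'
from cell import robot, grip, kin, viewer
import cv2,numpy as np
from scipy.spatial.transform import Rotation as R
def pin(n,c,info=None):
    info=info or viewer.camera_info(c)
    out=[]
    for d in viewer.pinpoint(n,c)[:3]:
        out.append((round(d["confidence"],2),np.round(np.array(info["R"]).T@(np.array(d["at"])-info["t"]),1).tolist()))
    return out
def snap(c,name):
    info=viewer.camera_info(c); im=viewer.read_camera(c); cv2.imwrite(f"pics/{name}.png",im[:,:,::-1]); return im,info
def proj(X,info):
    c=np.array(info["R"])@np.array(X)+info["t"]; p=np.array(info["camera_matrix"])@c; return p[:2]/p[2]
E
python3 - <<'E'
from h import *
for c in ["scene","top"]:
    for n in ["turntable","plunger_knob","groove","stand","pliers","handle_mid","ring_center"]:
        print(c,n,pin(n,c))
E
```

```text
scene turntable [(0.63, [547.5, 193.5, 0.9])]
scene plunger_knob [(0.75, [728.1, -72.5, 0.2]), (0.5, [499.4, 212.8, 78.5])]
scene groove [(0.65, [588.3, 167.2, 45.1])]
scene stand [(0.62, [394.3, -21.4, -0.4]), (0.61, [503.7, -211.6, 1.8])]
scene pliers [(0.66, [496.1, -211.4, 7.3])]
scene handle_mid [(0.77, [503.5, -215.2, 144.0])]
scene ring_center [(0.87, [514.9, -219.6, 7.9]), (0.67, [590.5, 166.1, 45.0])]
top turntable [(0.71, [547.3, 195.8, 0.5])]
top plunger_knob [(0.55, [499.2, 219.2, 77.4])]
top groove [(0.77, [588.1, 169.6, 41.5])]
top stand [(0.88, [499.9, -214.9, -0.0])]
top pliers [(0.52, [497.4, -207.1, 8.4])]
top handle_mid [(0.76, [502.3, -213.1, 144.6])]
top ring_center [(0.7, [512.7, -215.5, 8.9]), (0.43, [344.0, -385.8, -0.1])]
```

The scene view shows the turntable around (325,203) with its red knob at (322,180), and the pliers at (212,245). In the top view the turntable is at (206,202), the knob at (193,215), the guard at (215,179) and the stand at (346,213). The network positions agree with both pictures. Next I'll take wrist views above each one.

```bash
cat >> h.py <<'E'
def down(a):  # jaw axis at world angle a
    c,s=np.cos(a),np.sin(a)
    return R.from_matrix(np.array([[0,c,s],[0,s,-c],[-1,0,0]])).as_rotvec()
def st():
    s=robot.observe(); print("t %.2f"%s["t"],"tcp",np.round(s["tcp_pos"],1),"F",np.round(s["contact_force"],1),"T",np.round(s["wrist_torque"],2),"g %.3f"%s["grip_width"]); return s
E
python3 - <<'E'
from h import *
s=robot.observe(); print(R.from_rotvec(s["tcp_rot"]).as_matrix().round(2))
# test ik for candidate poses
for nm,p in [("pl",(502,-213,124)),("plhi",(502,-213,330)),("knob",(500,217,61)),("knob2",(523,151,61)),("fin",(560,248,157))]:
    for a in np.arange(-3.0,3.2,0.5):
        q=kin.ik(p,down(a)); print(nm,round(a,1),None if q is None else np.round(q,2)[[0,4,6]],end=" ")
    print()
E
```

```text
[[ 0.    0.41 -0.91]
 [-0.   -0.91 -0.41]
 [-1.    0.    0.  ]]
pl -3.0 [ 0.19 -0.1  -2.57] pl -2.5 [ 0.28 -0.04 -2.12] pl -2.0 [ 0.36  0.01 -1.67] pl -1.5 [ 0.44  0.07 -1.22] pl -1.0 [ 0.51  0.12 -0.77] pl -0.5 [ 0.59  0.18 -0.32] pl 0.0 [0.67 0.24 0.13] pl 0.5 [0.74 0.29 0.59] pl 1.0 [0.78 0.33 1.06] pl 1.5 [0.84 0.38 1.51] pl 2.0 [1.24 0.95 1.57] pl 2.5 [1.24 0.95 2.07] pl 3.0 [ 0.15 -0.13 -2.82] 
plhi -3.0 [ 0.3  -0.01 -2.65] plhi -2.5 [ 0.37  0.01 -2.17] plhi -2.0 [ 0.42  0.02 -1.68] plhi -1.5 [ 0.49  0.04 -1.19] plhi -1.0 [ 0.54  0.05 -0.71] plhi -0.5 [ 0.62  0.07 -0.23] plhi 0.0 [0.7  0.1  0.25] plhi 0.5 [0.77 0.12 0.73] plhi 1.0 [0.82 0.14 1.21] plhi 1.5 [0.89 0.17 1.69] plhi 2.0 [1.29 0.5  1.91] plhi 2.5 [1.29 0.5  2.41] plhi 3.0 [-0.69 -0.43 -2.5 ] 
knob -3.0 [0.42 1.13 1.94] knob -2.5 [-1.14 -0.72 -2.32] knob -2.0 [-0.11  0.36 -2.78] knob -1.5 [-0.06  0.42 -2.33] knob -1.0 [ 0.03  0.52 -1.91] knob -0.5 [ 0.15  0.66 -1.53] knob 0.0 [ 0.18  0.71 -1.06] knob 0.5 [ 0.16  0.68 -0.54] knob 1.0 [ 0.17  0.69 -0.05] knob 1.5 [0.18 0.71 0.44] knob 2.0 [0.2  0.74 0.92] knob 2.5 [0.42 1.13 1.15] knob 3.0 [0.42 1.13 1.65] 
knob2 -3.0 [0.55 1.13 2.06] knob2 -2.5 [-1.01 -0.72 -2.2 ] knob2 -2.0 [-0.09  0.25 -2.56] knob2 -1.5 [ 0.02  0.37 -2.16] knob2 -1.0 [ 0.13  0.49 -1.76] knob2 -0.5 [ 0.17  0.53 -1.29] knob2 0.0 [ 0.17  0.53 -0.8 ] knob2 0.5 [ 0.16  0.52 -0.29] knob2 1.0 [0.18 0.55 0.19] knob2 1.5 [0.2  0.57 0.68] knob2 2.0 [0.46 0.93 0.91] knob2 2.5 [0.55 1.13 1.28] knob2 3.0 [0.55 1.13 1.78] 
fin -3.0 [0.35 0.94 2.11] fin -2.5 [-1.23 -0.73 -2.35] fin -2.0 [-0.06  0.33 -2.74] fin -1.5 [-0.    0.39 -2.29] fin -1.0 [ 0.11  0.51 -1.88] fin -0.5 [ 0.2   0.64 -1.47] fin 0.0 [ 0.21  0.65 -0.98] fin 0.5 [ 0.2   0.64 -0.47] fin 1.0 [0.22 0.67 0.01] fin 1.5 [0.25 0.71 0.48] fin 2.0 [0.27 0.75 0.95] fin 2.5 [0.35 0.94 1.32] fin 3.0 [0.35 0.94 1.82]
```

```bash
python3 - <<'E'
from h import *
i=viewer.camera_info("wrist"); C=-np.array(i["R"]).T@i["t"]
s=robot.observe(); M=R.from_rotvec(s["tcp_rot"]).as_matrix()
print("cam in tool",(M.T@(C-s["tcp_pos"])).round(1),(M.T@np.array(i["R"]).T).round(3).tolist())
# place camera over pliers-ish: tool z = pliers +x
a=1.17
for k,(off,h) in enumerate([((0,0),290),((-50,20),290)]):
    Rm=R.from_rotvec(down(a)).as_matrix(); z=Rm[:,2]
    p=np.array([502,-213,h])+z*80+np.array([off[0],off[1],0])
    robot.movep(p,down(a)); st()
    im,inf=snap("wrist",f"b_pl{k}")
    for n in ["stand","pliers","handle_mid","ring_center"]: print(n,pin(n,"wrist",inf))
E
```

```text
cam in tool [-172.7    0.6  -75.5] [[-0.0, -0.265, 0.964], [1.0, 0.0, 0.0], [-0.0, 0.964, 0.265]]
t 2.58 tcp [ 575.1 -245.6  289.7] F [ 0.2  0.3 -0.6] T [ 0.04 -0.14 -0.06] g 1.003
stand [(0.96, [492.2, -217.6, 0.8])]
pliers [(0.79, [499.4, -210.6, 10.6])]
handle_mid [(0.83, [500.5, -214.5, 147.0])]
ring_center [(0.68, [515.3, -214.6, 13.6])]
t 3.16 tcp [ 525.  -224.4  290.6] F [-0.  -0.4 -0. ] T [ 0.   -0.09 -0.04] g 1.000
stand [(0.88, [494.0, -214.3, 4.6]), (0.63, [499.6, -214.1, 146.4])]
pliers [(0.89, [497.5, -215.4, 12.4])]
handle_mid [(0.58, [499.0, -216.5, 147.1])]
ring_center [(0.66, [515.7, -212.8, 10.1])]
```

View pics/b_pl0.png

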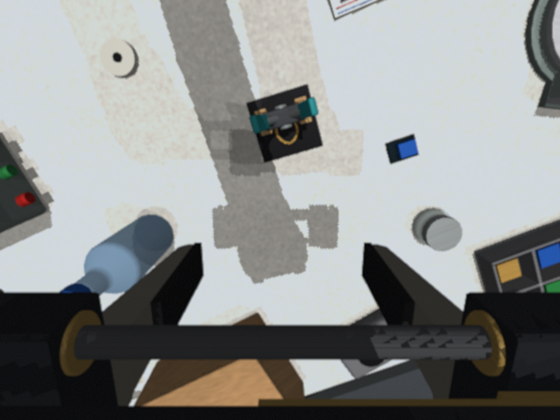

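View pics/b_pl1.png

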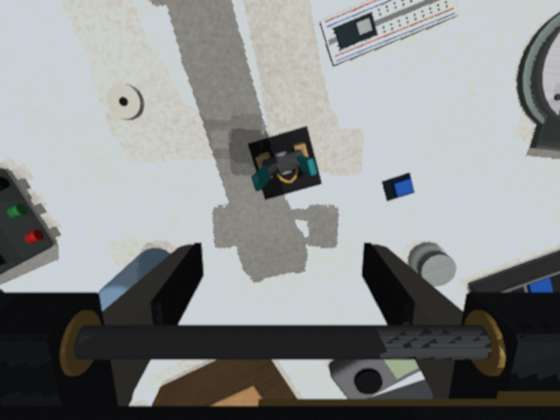

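The pliers and stand show at (283,118) and (286,163). They sit about 15° off my jaw axis, so the pliers' yaw is about -0.13. I'll fit the yaw from the foot outline and the handle masks.

```bash
cat >> h.py <<'E'
def plane(uv,info,z):
    K=np.array(info["camera_matrix"]);Rm=np.array(info["R"]);t=np.array(info["t"])
    uv=np.atleast_2d(uv); d=(np.linalg.inv(K)@np.c_[uv,np.ones(len(uv))].T).T@Rm; C=-Rm.T@t
    return C+d*((z-C[2])/d[:,2])[:,None]
def tri(uvs,infos):
    A=[];b=[]
    for uv,i in zip(uvs,infos):
        K=np.array(i["camera_matrix"]);Rm=np.array(i["R"]);C=-Rm.T@i["t"]
        d=Rm.T@np.linalg.inv(K)@np.r_[uv,1]; d/=np.linalg.norm(d); P=np.eye(3)-np.outer(d,d); A.append(P);b.append(P@C)
    X=np.linalg.lstsq(np.vstack(A),np.hstack(b),rcond=None)[0]
    return X
E
python3 - <<'E'
from h import *
info=viewer.camera_info("wrist"); im=cv2.imread("pics/b_pl1.png")
sub=im[115:210,235:335]
g=sub.max(2)
m=(g<60).astype(np.uint8)
m=cv2.morphologyEx(m,cv2.MORPH_OPEN,np.ones((3,3)))
n,l,s,c=cv2.connectedComponentsWithStats(m); k=1+np.argmax(s[1:,4]); print(s[k])
ys,xs=np.where(l==k); hull=cv2.convexHull(np.c_[xs,ys].astype(np.float32))[:,0]+[235,115]
P=plane(hull,info,6)[:,:2].astype(np.float32); r=cv2.minAreaRect(P); print("foot",r)
sub3=cv2.resize(im[100:220,220:350],None,fx=5,fy=5,interpolation=cv2.INTER_CUBIC); cv2.imwrite("pics/b_zoom.png",sub3)
ti=viewer.camera_info("top"); it=cv2.imread("pics/a_top.png")
sub=it[190:240,320:380]; m=(sub.max(2)<55).astype(np.uint8); n,l,s,c=cv2.connectedComponentsWithStats(m); k=1+np.argmax(s[1:,4]); print(s[k])
ys,xs=np.where(l==k); hull=cv2.convexHull(np.c_[xs,ys].astype(np.float32))[:,0]+[320,190]
print(cv2.minAreaRect(plane(hull,ti,6)[:,:2].astype(np.float32)))
E
```

```text
[  13   13   72   71 2527]
foot ((509.5964050292969, -217.4786376953125), (91.16067504882812, 83.21915435791016), 82.59864807128906)
[  9   9  35  30 644]
((506.4634704589844, -216.29637145996094), (95.0447998046875, 81.20213317871094), 83.20458984375)
```

View pics/b_zoom.png

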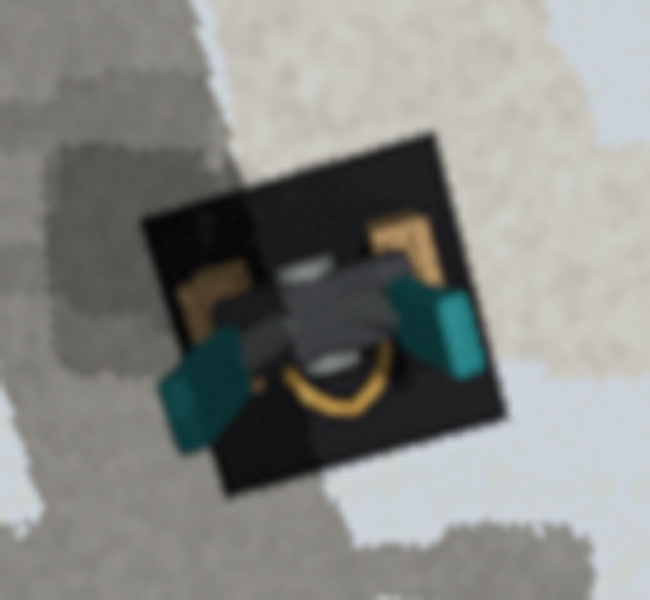

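The zoom shows the foot corners at (145,218), (433,132), (505,415) and (228,492), and the teal grips at (200,390) and (440,325). The foot rectangle puts the pliers' y axis at 82.9°, both in this view and in the top view. Next is the turntable.

```bash
python3 - <<'E'
from h import *
a=1.0
Rm=R.from_rotvec(down(a)).as_matrix(); z=Rm[:,2]; y=Rm[:,1]
for k,(dz,dy,h) in enumerate([(20,-60,230),(20,60,250)]):
    p=np.array([545,195,h])+z*dz+y*dy
    robot.movep(p,down(a)); st()
    im,inf=snap("wrist",f"c_tt{k}")
    np.savez(f"c{k}.npz",**inf)
    for n in ["turntable","plunger_knob","groove"]: print(n,pin(n,"wrist",inf))
E
```

```text
t 4.77 tcp [530.1 132.4 230. ] F [0.3 0.1 0.1] T [ 0.01 -0.13 -0.01] g 1.000
turntable [(0.71, [550.7, 192.8, 0.1])]
plunger_knob [(0.7, [501.6, 216.2, 86.5])]
groove [(0.94, [590.5, 166.5, 46.5])]
t 5.53 tcp [594.1 234.7 249.5] F [ 0.4 -0.6 -0.3] T [-0.05 -0.15 -0.02] g 1.001
turntable [(0.86, [549.6, 193.7, 1.9])]
plunger_knob [(0.6, [501.6, 221.6, 84.3])]
groove [(0.71, [590.9, 167.8, 45.7])]
```

View pics/c_tt0.png

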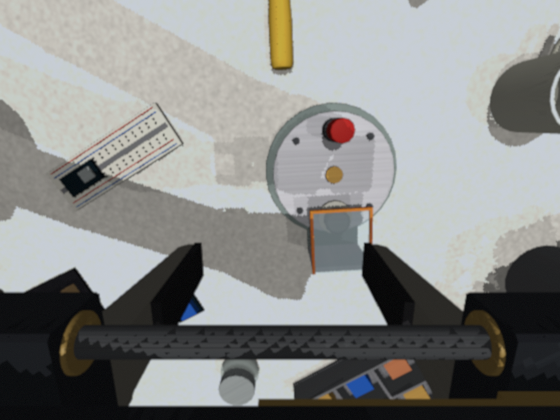

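View pics/c_tt1.png

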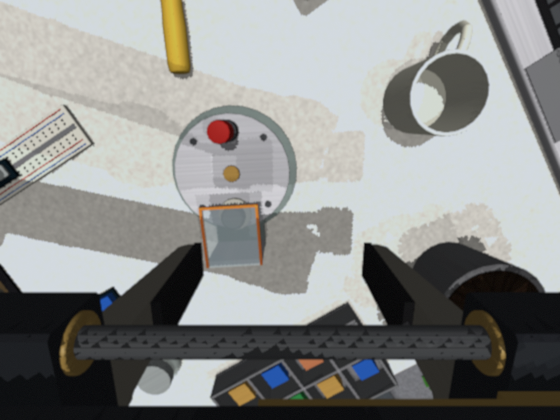

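In view 0 the knob is at (341,130), the hub at (334,175) and the guard corners at (311,210) and (371,208). In view 1 the knob is at (218,132), the hub at (231,173) and the guard corners at (202,207), (259,204), (206,268) and (262,263). I'll triangulate these.

```bash
python3 - <<'E'
from h import *
I=[dict(np.load(f"c{k}.npz")) for k in (0,1)]
ims=[cv2.imread(f"pics/c_tt{k}.png") for k in (0,1)]
red=[]
for im,i in zip(ims,I):
    b,g,r=[im[...,j].astype(int) for j in range(3)]
    m=((r>90)&(g<r*0.45)&(b<r*0.45)).astype(np.uint8); m[:80]=0;m[200:]=0
    br=((r>170)&(m>0))
    n,l,s,c=cv2.connectedComponentsWithStats(m); k=1+np.argmax(s[1:,4]); 
    ys,xs=np.where(br&(l==k)); print(s[k],c[k],"bright",xs.mean(),ys.mean(),len(xs),xs.min(),xs.max(),ys.min(),ys.max())
    red.append(((xs.min()+xs.max())/2,(ys.min()+ys.max())/2))
    # orange
    mo=((r>130)&(g>50)&(g<0.75*r)&(b<0.5*g+20)).astype(np.uint8); mo[:190]=0;mo[290:]=0; mo[:,:190]=0; mo[:,390:]=0
print("tri knob",tri(red,I), [plane(u,i,95)[0] for u,i in zip(red,I)])
print("hub",tri([(334,175),(231.5,173)],I))
print("guardA",tri([(311,210),(202,207)],I),"guardB",tri([(371,208),(259.5,204)],I))
# head disc / base circle
cv2.imwrite("pics/c_zoom.png",np.hstack([cv2.resize(ims[0][90:290,250:410],(400,500),interpolation=cv2.INTER_CUBIC),cv2.resize(ims[1][90:290,160:320],(400,500),interpolation=cv2.INTER_CUBIC)]))
T=np.array([548.5,194.3,0])
for yaw in (-.45,-.5,-.55,-.6):
    c,s=np.cos(yaw),np.sin(yaw); M=np.array([[c,-s,0],[s,c,0],[0,0,1]])
    print(yaw,"knobtop",[proj(T+M@[-50,0,95],i).round(1) for i in I],"cornersA-,B+",[proj(T+M@[29,sg*32,80],i).round(1).tolist() for sg in(-1,1) for i in I])
E
```

```text
[330 119  24  24 460] [341.58913043 130.25434783] bright 348.7450980392157 123.74509803921569 51 344 353 119 129
[208 121  22  23 407] [218.51597052 131.48648649] bright 223.0 124.8 5 221 225 123 126
tri knob [501.35923957 224.60714228  93.40116353] [array([501.63720299, 224.05019839,  95.        ]), array([501.058302  , 225.14067626,  95.        ])]
hub [547.57671698 191.98660974  37.67838054]
guardA [559.15352821 150.28872509  74.31740329] guardB [592.17330615 205.61358226  71.51711959]
-0.45 knobtop [array([342. , 130.5]), array([216.9, 131.8])] cornersA-,B+ [[314.3, 211.4], [203.5, 208.1], [375.7, 204.2], [260.8, 201.4]]
-0.5 knobtop [array([344.7, 130.3]), array([219.4, 131.5])] cornersA-,B+ [[312.9, 210.1], [201.9, 206.8], [374.3, 205.8], [259.7, 202.9]]
-0.55 knobtop [array([347.4, 130.1]), array([222. , 131.4])] cornersA-,B+ [[311.4, 208.7], [200.5, 205.5], [372.9, 207.4], [258.4, 204.4]]
-0.6 knobtop [array([350.1, 130.2]), array([224.5, 131.4])] cornersA-,B+ [[310.1, 207.2], [199.1, 204.1], [371.4, 208.8], [257.1, 205.8]]
```

View pics/c_zoom.png

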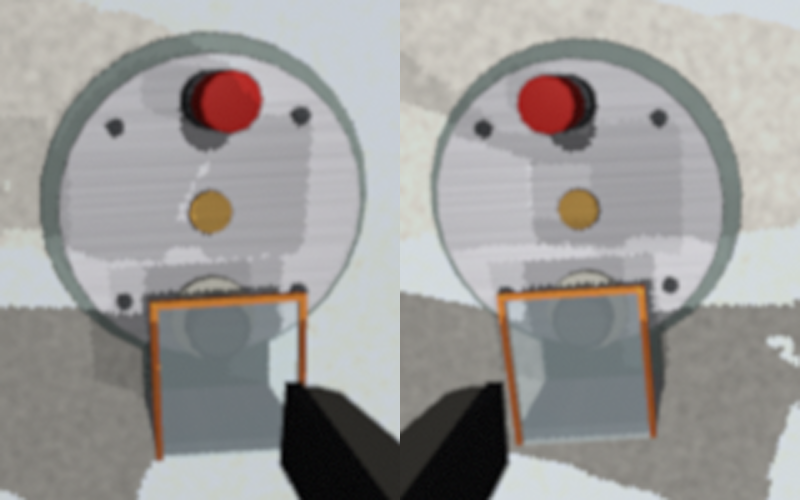

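The zooms show the knob top clearly at about (342.4,130.4) and (219.2,132), along with the guard corners. I'll fit the turntable's x, y and yaw to all of them.

```bash
python3 - <<'E'
from h import *
from scipy.optimize import least_squares
I=[dict(np.load(f"c{k}.npz")) for k in (0,1)]
obs=[("k",0,(342.4,130.4)),("k",1,(219.2,132)),("h",0,(334,174.8)),("h",1,(231.2,173.6)),
("A",0,(310.4,208.8)),("B",0,(372.4,207.2)),("A",1,(199.6,207.6)),("B",1,(259.2,204.4)),("C",0,(313.6,273.6)),("C",1,(207.6,267.6)),("D",1,(262.4,264.8))]
L={"A":(29,-32,80),"B":(29,32,80),"C":(101,-32,80),"D":(101,32,80)}
def f(v,full=False):
    x,y,yaw,hh,kx,ky,kz=v; M=R.from_euler("z",yaw).as_matrix();T=np.array([x,y,0]);o=[]
    for n,i,uv in obs:
        if n=="k": X=np.array([kx,ky,kz])
        else: X=T+M@(np.array((0,0,hh)) if n=="h" else np.array(L[n]))
        o.append(proj(X,I[i])-uv)
    o.append([(np.hypot(kx-x,ky-y)-50)*.8,(kz-95)*.2])
    return np.array(o) if full else np.ravel(o)
r=least_squares(f,[548,194,-.54,36,501,220,95]); print(r.x.round(3)); print(f(r.x,True).round(1).tolist())
v=r.x; print("knob dir",np.arctan2(v[1]-v[5],v[0]-v[4]))
E
```

```text
[ 5.48264e+02  1.92330e+02 -5.13000e-01  3.76350e+01  5.04361e+02
  2.16996e+02  9.17400e+01]
[[0.3, 0.3], [-0.3, -0.1], [0.6, 0.1], [0.9, 0.1], [0.3, 1.7], [-0.2, -0.2], [0.4, -0.4], [-1.5, -0.3], [-0.6, -0.3], [0.1, -0.6], [0.1, -0.7], [0.3, -0.7]]
knob dir -0.5118847029636024
```

```bash
python3 - <<'E'
from h import *
a=1.3
grip(0.6,30)
robot.movep((504.2,217.2,125),down(a)); st()
robot.servo_line((504.2,217.2,62),feed=120); st()
snap("wrist","d_0"); snap("scene","d_s")
grip(0.0,30); st()
robot.servo_line((504.2,217.2,66),feed=60); st()
im,inf=snap("wrist","d_1"); print(pin("plunger_knob","wrist",inf))
E
```

```text
t 7.08 tcp [505.9 217.8 126.1] F [ 0.3 -0.2 -0.2] T [ 0.03 -0.13  0.04] g 0.597
t 7.76 tcp [504.7 217.8  62.5] F [-0.2  0.2  1.6] T [ 0.06 -0.15 -0.02] g 0.597
t 8.44 tcp [504.3 217.   62.1] F [ 0.2 -1.1  2.5] T [-0.14 -0.1   0.03] g 0.252
t 8.69 tcp [504.1 216.9  65.7] F [ 1.1 -0.8 -5. ] T [ 0.01 -0.4   0.04] g 0.255
[(0.72, [500.7, 218.0, 87.6])]
```

View pics/d_0.png

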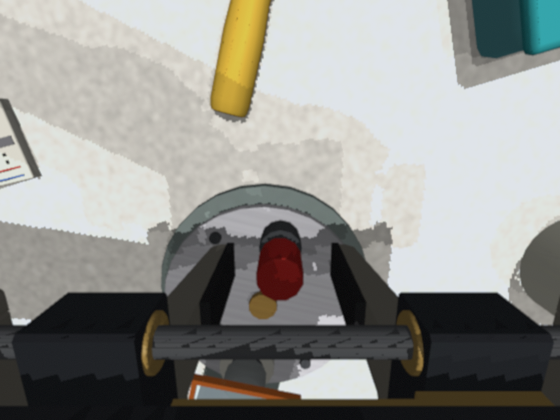

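View pics/d_1.png

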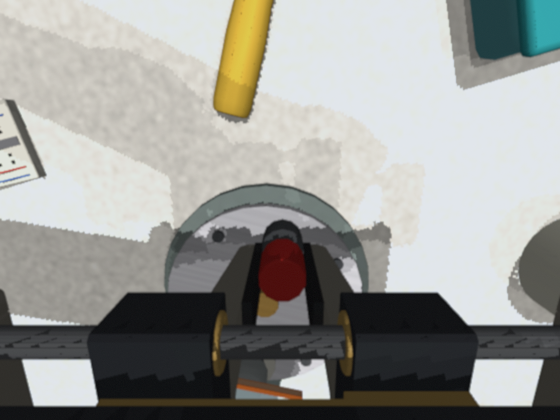

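The knob is between the pads at (283,270), and the grip width of 23 mm matches the 24 mm knob. The tool feels about 5–7 N downward, so the spring is loaded. Next I lift fully and swing.

```bash
python3 - <<'E'
from h import *
c=np.array([548.3,192.6]); p0=np.array([504.2,217.2])
robot.servo_line((*p0,74.5),feed=60); st(); robot.hold(0.15); st()
v=p0-c
for k in range(1,9):
    ang=1.58*k/8; M=np.array([[np.cos(ang),-np.sin(ang)],[np.sin(ang),np.cos(ang)]])
    robot.servo_line((*(c+M@v),74.5),feed=70)
    st()
snap("wrist","e_0"); snap("top","e_t")
E
```

```text
t 9.08 tcp [504.1 217.   74.7] F [ 1.  -1.1 -5.9] T [-0.12 -0.41  0.03] g 0.252
t 9.23 tcp [504.1 217.   74.4] F [ 1.4 -1.2 -5.4] T [-0.22 -0.5  -0.04] g 0.252
t 9.53 tcp [500.  207.6  74.4] F [ 1.4 -0.1 -5.2] T [-0.06 -0.43 -0.02] g 0.255
t 9.82 tcp [497.8 197.6  74.4] F [ 1.  -0.2 -4.8] T [-0.03 -0.36 -0.01] g 0.255
t 10.11 tcp [497.7 187.6  74.3] F [ 1.2 -1.9 -5.7] T [-0.01 -0.26 -0.02] g 0.253
t 10.40 tcp [499.6 177.7  74.3] F [ 0.6 -1.2 -5.2] T [-0.09 -0.18  0.  ] g 0.255
t 10.69 tcp [503.5 168.3  74.3] F [-0.9 -1.5 -5.6] T [-0.15 -0.06 -0.02] g 0.255
t 10.98 tcp [509.1 160.   74.3] F [-0.2 -1.8 -6.2] T [-0.37  0.   -0.04] g 0.252
t 11.28 tcp [516.3 153.   74.4] F [ 0.6 -2.6 -4.8] T [-0.44 -0.04 -0.04] g 0.257
t 11.57 tcp [524.2 147.8  74.4] F [-1.9 -1.6 -5.3] T [-0.41  0.21  0.01] g 0.258
```

View pics/e_0.png

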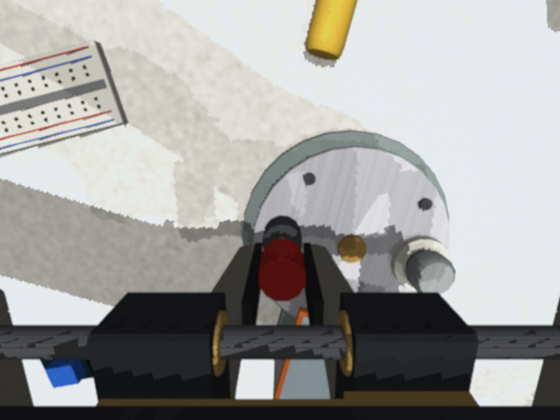

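View pics/e_t.png

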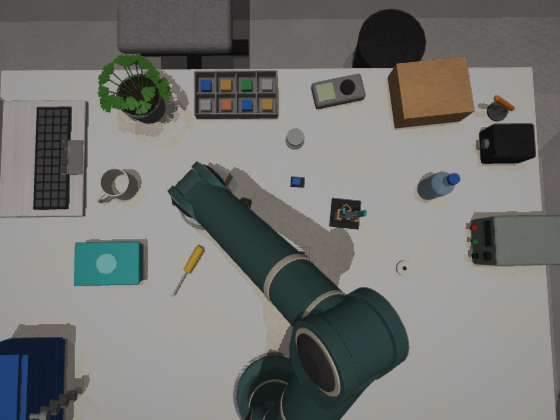

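The swing worked: the stub is out at (435,268) in the wrist view. I'll nudge along the tangent until the stop pushes back, then lower the plunger.

```bash
python3 - <<'E'
from h import *
d=np.array([.872,-.49]); p=np.array([524.3,147.9])
for k in range(5):
    F=st()["contact_force"][:2]@d
    print("tang",F)
    if F<-6: break
    p=p+d*1.0; robot.servo_line((*p,74.5),feed=20)
robot.servo_line((*p,62),feed=40); st(); robot.hold(.1); s=st()
im,inf=snap("wrist","f_0"); print(pin("plunger_knob","wrist",inf),pin("groove","wrist",inf))
E
```

```text
t 11.67 tcp [524.2 147.8  74.5] F [-2.  -2.8 -6.3] T [-0.53  0.22 -0.02] g 0.254
tang -0.3649223989864056
t 11.92 tcp [524.5 147.7  74.4] F [-3.9 -1.1 -5.3] T [-0.06  0.81  0.02] g 0.252
tang -2.856620767625079
t 12.17 tcp [524.6 147.6  74.2] F [-6.5 -0.4 -5.6] T [ 0.13  1.21 -0.03] g 0.252
tang -5.530641629825023
t 12.42 tcp [524.8 147.5  74. ] F [-8.1  2.2 -5.2] T [ 0.35  1.55 -0.01] g 0.253
tang -8.157669771767884
t 12.88 tcp [524.9 147.6  62.2] F [-8.6  0.9  0.2] T [0.17 1.98 0.03] g 0.252
t 12.98 tcp [524.9 147.6  62.2] F [-8.6  0.9  0.3] T [0.14 2.01 0.01] g 0.257
[(0.79, [524.4, 148.8, 82.9])] [(0.83, [574.3, 233.2, 49.2])]
```

View pics/f_0.png

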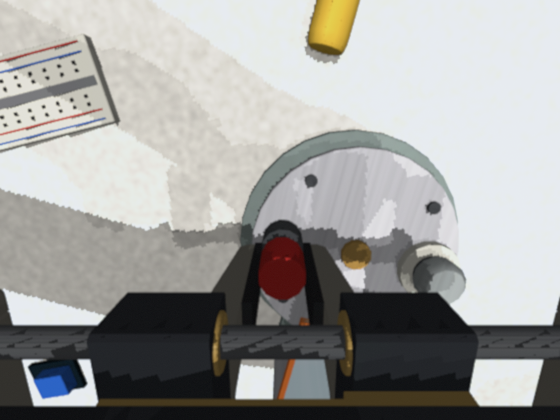

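The head is at its stop (8 N back-push). With the plunger lowered the spring load is gone (Fz about 0), so it's home. I'll release, back off and measure the stub.

```bash
python3 - <<'E'
from h import *
grip(0.65,30); st()
robot.servo_line((525,147.5,150),feed=150); s=st()
a=1.3
Rm=R.from_rotvec(down(a)).as_matrix(); z=Rm[:,2]; y=Rm[:,1]
for k,(dz,dy,h) in enumerate([(0,-50,190),(0,50,190)]):
    p=np.array([571,236,h])+z*dz+y*dy
    robot.movep(p,down(a)); robot.hold(0.1); st()
    im,inf=snap("wrist",f"g_{k}")
    np.savez(f"g{k}.npz",**inf)
    for n in ["turntable","plunger_knob","groove"]: print(n,pin(n,"wrist",inf))
E
```

```text
t 13.82 tcp [527.  146.4  62. ] F [-0.1 -0.2  0.4] T [ 0.07 -0.11  0.01] g 0.650
t 14.55 tcp [524.6 147.  149.4] F [-0.6  0.2 -0.1] T [ 0.05 -0.2   0.07] g 0.651
t 15.02 tcp [556.4 186.7 188.1] F [-0.4 -0.4 -0.3] T [ 0.04 -0.16  0.02] g 0.645
turntable [(0.78, [548.1, 193.9, 1.6])]
plunger_knob [(0.74, [524.2, 148.6, 83.1])]
groove [(0.76, [569.5, 235.2, 47.8])]
t 15.80 tcp [584.5 282.7 189.5] F [ 0.4  0.9 -0.2] T [ 0.01 -0.12  0.04] g 0.650
turntable [(0.79, [548.8, 191.8, -1.0])]
plunger_knob [(0.6, [522.3, 149.5, 83.6])]
groove [(0.67, [570.5, 236.2, 47.0])]
```

View pics/g_0.png

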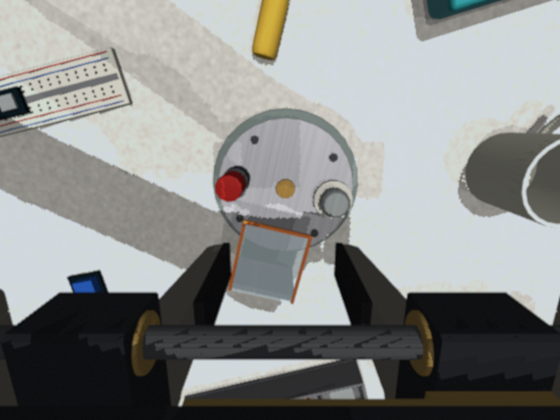

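View pics/g_1.png

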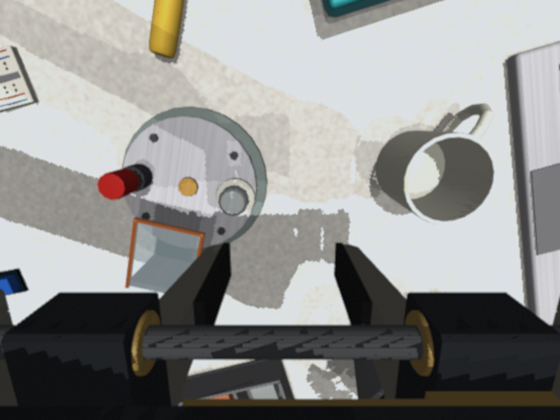

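The stub's shaft is in the open at (335,203) in view 0 and (233,201) in view 1. I'll zoom in to measure it.

```bash
python3 - <<'E'
from h import *
I=[dict(np.load(f"g{k}.npz")) for k in (0,1)]
ims=[cv2.imread(f"pics/g_{k}.png") for k in (0,1)]
C=[(335,200),(233,198)]
out=[]
th=np.linspace(0,2*np.pi,60)
for im,i,c in zip(ims,I,C):
    f=8; x0,y0=c[0]-25,c[1]-25
    z=cv2.resize(im[y0:y0+50,x0:x0+50],None,fx=f,fy=f,interpolation=cv2.INTER_CUBIC)
    out.append(z.copy())
    for r,h,col in [(11.5,60,(0,0,255)),(14.5,56,(0,255,0)),(20,40,(255,0,0))]:
        pts=np.array([(proj((570.8+r*np.cos(t),235.8+r*np.sin(t),h),i)-[x0,y0]+.5)*f-.5 for t in th])
        cv2.polylines(z,[pts.astype(np.int32)],True,col,1)
    out.append(z)
cv2.imwrite("pics/g_zoom.png",cv2.resize(np.vstack([np.hstack(out[:2]),np.hstack(out[2:])]),(600,600)))
E
```

```text
(no output)
```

View pics/g_zoom.png

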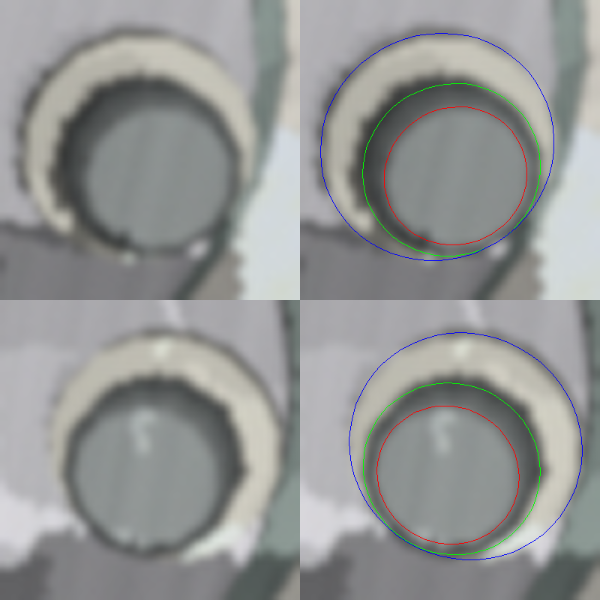

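The overlay at (570.8, 235.8) matches the stub top and pulley rims to about 1 mm in both views. Now to the pliers, with the wrist camera on the ring side.

```bash
python3 - <<'E'
from h import *
a=1.447-np.pi
grip(1.0,40)
robot.movep((480,100,280),down(a)) if kin.ik((480,100,280),down(a)) is not None else None
th=np.linspace(0,2*np.pi,60)
for k,(dx,dy) in enumerate([(45,0),(10,0)]):
    robot.movep((500+dx,-214.5+dy,245),down(a)); robot.hold(.1); s=st()
    im,inf=snap("wrist",f"i_{k}"); np.savez(f"i{k}.npz",**inf)
    for n in ["pliers","handle_mid","ring_center"]: print(n,pin(n,"wrist",inf))
print(s["joints"].round(2))
E
```

```text
t 20.05 tcp [ 545.6 -212.4  245.3] F [-0.1  0.2 -0.3] T [ 0.05  0.02 -0.03] g 1.001
pliers [(0.89, [499.6, -212.5, 9.6])]
handle_mid []
ring_center [(0.73, [514.3, -211.4, 10.7])]
t 20.62 tcp [ 510.6 -214.3  245.4] F [-0.2 -0.1  1. ] T [ 0.04 -0.01 -0.03] g 1.000
pliers [(0.84, [496.4, -210.6, 10.6])]
handle_mid [(0.86, [498.4, -219.0, 146.3])]
ring_center [(0.65, [515.0, -210.1, 12.8])]
[ 0.35  0.27 -0.01  1.81  0.    1.06 -1.36]
```

```bash
cat > ov.py <<'E'
from h import *
import sys
def ov(x,y,yaw,f=6):
    M=R.from_euler("z",yaw).as_matrix(); out=[]
    for k in (0,1):
        i=dict(np.load(f"i{k}.npz")); im=cv2.imread(f"pics/i_{k}.png")
        P=lambda q: proj(np.array([x,y,0])+M@np.array(q,float),i)
        c=P((0,0,90)).astype(int); x0=max(c[0]-33,0); y0=max(c[1]-33,0)
        z=cv2.resize(im[y0:y0+66,x0:x0+66],(400,400),interpolation=cv2.INTER_CUBIC); f=400/66; raw=z.copy()
        dr=lambda pts,col: cv2.polylines(z,[np.array([(P(q)-[x0,y0]+.5)*f-.5 for q in pts]).astype(np.int32)],True,col,1)
        for s in (1,-1):
            dr([(-8,s*31.5,163),(8,s*31.5,163),(8,s*24,163),(-8,s*24,163)],(0,0,255))
        dr([(-10,-25,76),(10,-25,76),(10,25,76),(-10,25,76)],(0,255,0))
        out.append(np.hstack([raw,z]))
    cv2.imwrite("pics/"+sys.argv[1]+".png",cv2.resize(np.vstack(out),(600,600)))
ov(*map(float,sys.argv[2:5]))
E
python3 ov.py i_ov 500 -214 -0.124
```

```text
(no output)
```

View pics/i_0.png

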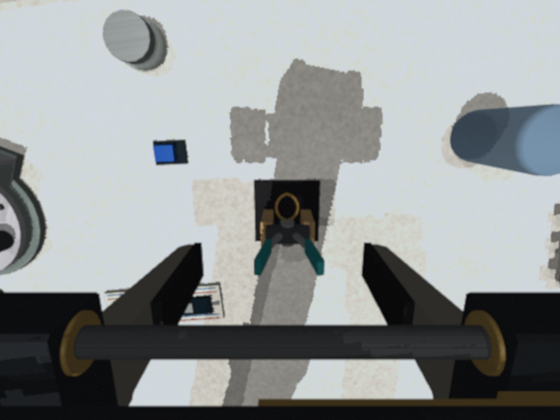

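View pics/i_ov.png

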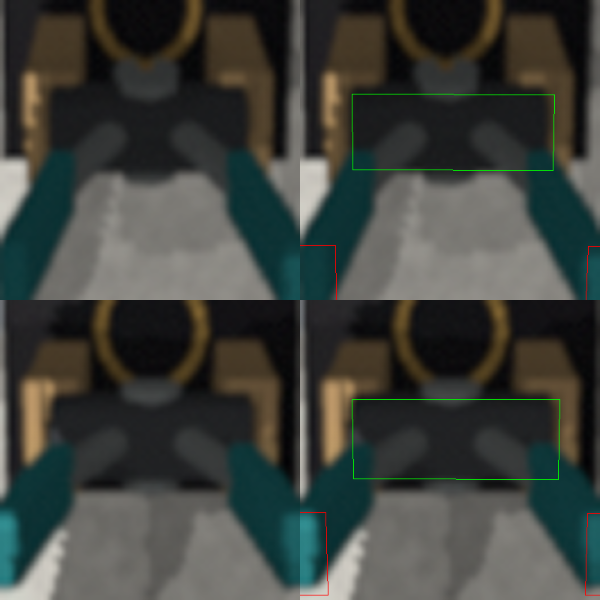

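The wrist view shows the ring at (287,207), the grips at (264,255) and (315,255), and the pliers centred and square with the jaws. The overlay is off by about 1 mm in y, so I'll grip at (500,-213).

```bash
python3 - <<'E'
from h import *
a=1.447-np.pi
robot.servo_line((500,-213,124),feed=110,rotation=down(a)); st()
snap("wrist","j_0")
grip(0.0,45); robot.hold(.1); st()
snap("wrist","j_1"); snap("scene","j_s")
robot.servo_line((500,-213,130),feed=40); st()
E
```

```text
t 22.07 tcp [ 500.5 -213.2  124.6] F [-0.8  0.4 -0.6] T [ 0.04 -0.01  0.05] g 1.003
t 23.12 tcp [ 502.8 -213.1  127.1] F [-0.2  1.4 16.2] T [0.63 0.32 0.03] g 0.377
t 23.52 tcp [ 501.4 -212.8  130.9] F [2.6 0.9 3.5] T [ 0.18 -0.85  0.  ] g 0.375
```

View pics/j_0.png

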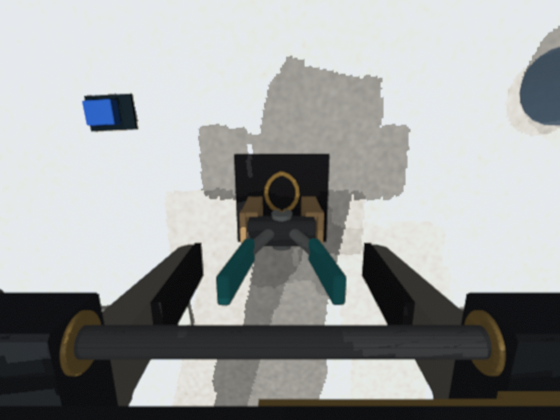

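View pics/j_1.png

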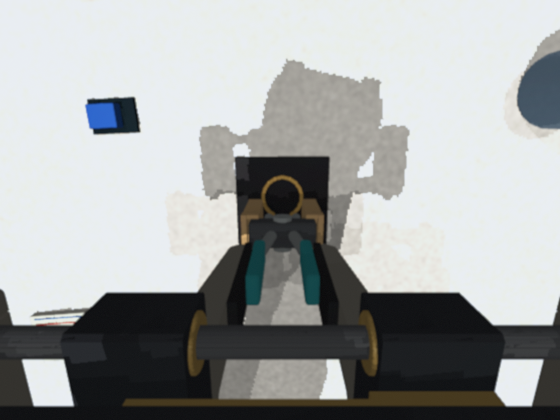

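The ring has opened to a round circle at (282,197), and the grip width of 34.7 mm means the handles are fully squeezed. Now I lift straight up.

```bash
python3 - <<'E'
from h import *
robot.servo_line((501,-213,170),feed=80); st()
robot.servo_line((501,-213,215),feed=100); st()
robot.hold(.2); st()
im,inf=snap("wrist","k_0"); np.savez("k0.npz",**inf); snap("scene","k_s")
for n in ["ring_center","pliers","handle_mid"]: print(n,pin(n,"wrist",inf),pin(n,"scene"))
E
```

```text
t 24.17 tcp [ 499.6 -212.8  171.6] F [-5.9  2.3 14.7] T [ 0.89  2.   -0.03] g 0.381
t 24.77 tcp [ 500.8 -213.1  214.8] F [-0.8  0.8 -2.1] T [0.03 0.03 0.03] g 0.374
t 24.97 tcp [ 500.6 -212.9  214.3] F [ 0.1 -0.5 -1.6] T [0.05 0.   0.03] g 0.373
ring_center [(0.78, [514.0, -213.3, 99.7]), (0.54, [391.1, -23.6, 3.3])] [(0.8, [515.5, -217.4, 94.6])]
pliers [(0.58, [493.4, -210.9, 97.4])] [(0.93, [497.7, -210.2, 95.8])]
handle_mid [] [(0.63, [502.9, -211.5, 228.7]), (0.52, [579.8, -459.4, 0.5])]
```

View pics/k_0.png

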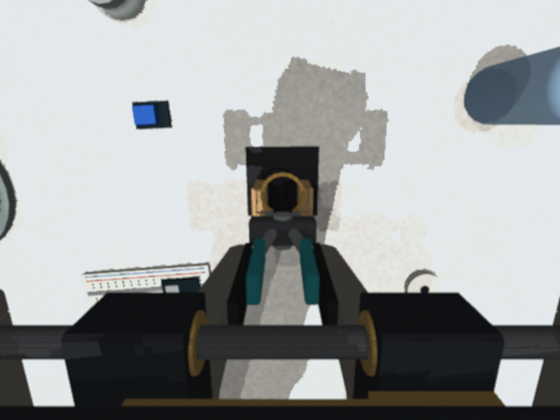

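View pics/k_s.png

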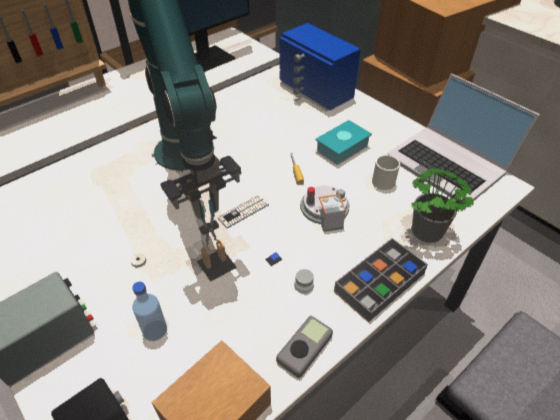

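The pliers are out of the stand with the ring spread around (283,190). The scene view agrees, and the turntable stub shows at (340,193). Next I carry them over the stub and look again.

```bash
python3 - <<'E'
from h import *
a=1.447-np.pi
robot.servo_line((501,-213,235),feed=100)
robot.servo_line((555.5,238,235),feed=220,rotation=down(a)); st()
robot.servo_line((555.5,238,198),feed=100); robot.hold(.3); st()
for k,d in enumerate([(0,0)]):
    im,inf=snap("wrist",f"l_{k}"); np.savez(f"l{k}.npz",**inf)
    print(pin("ring_center","wrist",inf),pin("groove","wrist",inf),pin("pliers","wrist",inf))
_,inf=snap("scene","l_s"); print(pin("ring_center","scene"),pin("groove","scene"))
z=cv2.imread("pics/l_0.png")[140:260,220:350]; cv2.imwrite("pics/l_z.png",cv2.resize(z,None,fx=4.6,fy=4.6,interpolation=cv2.INTER_CUBIC))
z=cv2.imread("pics/l_s.png")[110:230,270:400]; cv2.imwrite("pics/l_sz.png",cv2.resize(z,None,fx=4.6,fy=4.6,interpolation=cv2.INTER_CUBIC))
E
```

```text
t 27.93 tcp [555.7 236.8 235. ] F [ 0.7 -0.8 -1.6] T [-0.02  0.    0.01] g 0.374
t 28.75 tcp [555.8 238.2 198.6] F [-0.4 -0.1 -1.7] T [ 0.04 -0.06 -0.02] g 0.374
[(0.97, [567.1, 238.8, 81.5]), (0.66, [547.5, 192.8, 0.2])] [(0.56, [572.3, 233.2, 45.8]), (0.33, [596.2, 430.0, -2.0])] [(0.6, [552.8, 238.0, 80.4])]
[(0.83, [570.4, 238.7, 77.9])] [(0.79, [564.8, 239.0, 44.0])]
```

View pics/l_z.png

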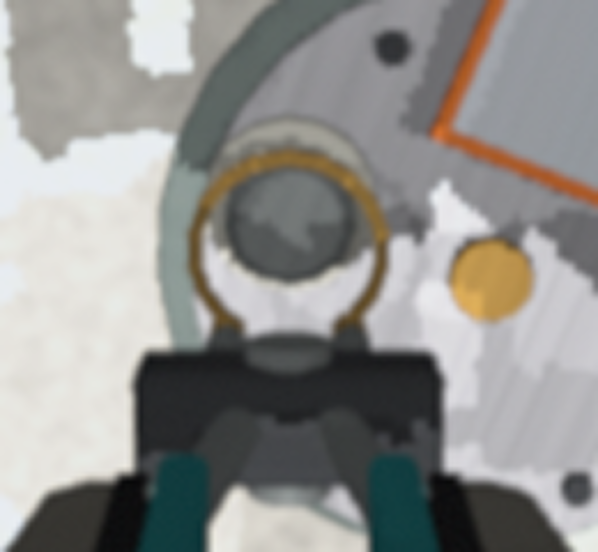

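View pics/l_sz.png

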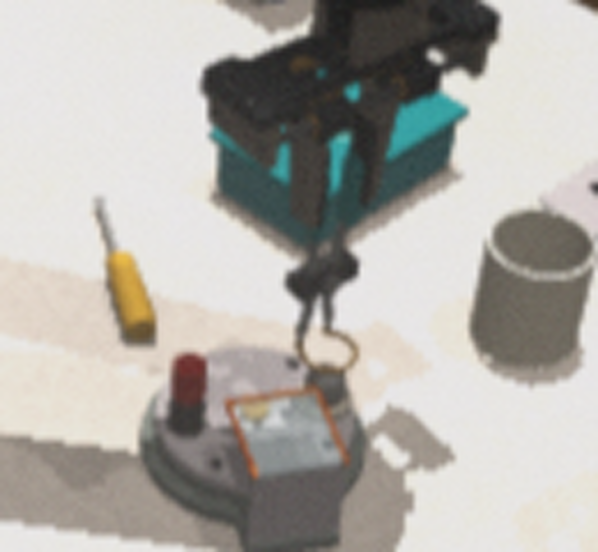

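The wrist zoom shows the spread ring centred at about (290,250), the stub top at (290,225) and the guard corner well clear at (440,133). I'll fit a ring model to the brass pixels and compare it with the stub.

```bash
cat > fit.py <<'E'
from h import *
from scipy.optimize import least_squares
def ringfit(img,inf,z,guess,name=None,stub=(570.8,235.8)):
    im=cv2.imread(img); hsv=cv2.cvtColor(im,cv2.COLOR_BGR2HSV)
    m=(hsv[...,0]>10)&(hsv[...,0]<25)&(hsv[...,1]>110)&(hsv[...,2]>50)
    c=proj((*guess,z),inf); ys,xs=np.where(m); s=np.hypot(xs-c[0],ys-c[1]); k=(s<27)&(s>15); xs=xs[k];ys=ys[k]
    uv=np.c_[xs,ys].astype(float)
    def f(v):
        P=plane(uv,inf,z)[:,:2]; return np.hypot(*(P-v[:2]).T)-v[2]
    r=least_squares(f,[*guess,18.5],loss="soft_l1",f_scale=1.0)
    if name:
        x0,y0=int(c[0])-45,int(c[1])-45; F=600/90
        zz=cv2.resize(im[y0:y0+90,x0:x0+90],(600,600),interpolation=cv2.INTER_CUBIC)
        th=np.linspace(0,2*np.pi,60)
        for cx,cy,rad,h,col in [(r.x[0],r.x[1],17,z,(0,255,255)),(r.x[0],r.x[1],20,z,(0,255,255)),(*stub,11.5,60,(0,0,255)),(*stub,14.5,56,(0,255,0)),(*stub,20,40,(255,0,0))]:
            pts=np.array([(proj((cx+rad*np.cos(t),cy+rad*np.sin(t),h),inf)-[x0,y0]+.5)*F for t in th]); cv2.polylines(zz,[pts.astype(np.int32)],True,col,1)
        cv2.imwrite(f"pics/{name}.png",zz)
    return r.x,len(xs),np.abs(r.fun).mean()
E
python3 - <<'E'
from fit import *
inf=dict(np.load("l0.npz"))
for z in (78,81,84): print(z,ringfit("pics/l_0.png",inf,z,(570,237),"l_ov" if z==81 else None))
si=viewer.camera_info("scene")
im=cv2.imread("pics/l_s.png"); hsv=cv2.cvtColor(im,cv2.COLOR_BGR2HSV); m=(hsv[...,0]>10)&(hsv[...,0]<28)&(hsv[...,1]>90)
ys,xs=np.where(m[178:196,332:352]); print("scene brass",xs.min()+332,xs.max()+332,ys.min()+178,ys.max()+178)
for z in (78,81,84): print(z,proj((571,236,z),si))
for h in (60,): print("stubtop",proj((570.8,235.8,60),si))
E
```

```text
78 (array([567.94895017, 236.56568909,  19.10266642]), 204, np.float64(0.5565203262028434))
81 (array([568.59044882, 236.48341591,  18.90754746]), 204, np.float64(0.5508460199366482))
84 (array([569.23195171, 236.40114208,  18.71242535]), 204, np.float64(0.5451714670490857))
scene brass 332 338 194 195
78 [341.4501255 186.7399293]
81 [341.5401734  186.04998961]
84 [341.63048352 185.35804083]
stubtop [340.82640755 190.83356451]
```

View pics/l_ov.png

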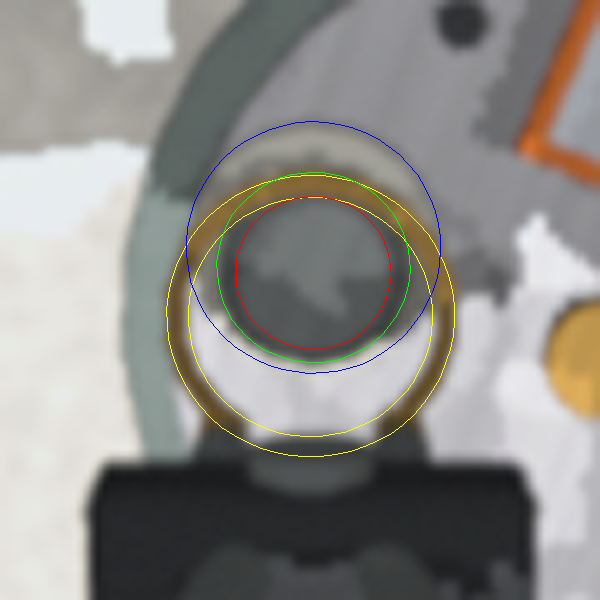

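Stub overlay matches, and the ring sits at about (568.7,236.5), so I shift by +2.0, -0.6. I'll go lower, where the parallax is smaller, and measure again.

```bash
python3 - <<'E'
from fit import *
robot.servo_line((557.5,237.4,184.5),feed=50); robot.hold(.3); s=st()
im,inf=snap("wrist","m_0"); np.savez("m0.npz",**inf); print(pin("ring_center","wrist",inf))
for z in (64,67,70): print(z,ringfit("pics/m_0.png",inf,z,(570.5,236),"m_ov" if z==67 else None))
snap("scene","m_s"); print(pin("ring_center","scene"))
z=cv2.imread("pics/m_s.png")[140:220,290:390]; cv2.imwrite("pics/m_sz.png",cv2.resize(z,None,fx=7,fy=7,interpolation=cv2.INTER_CUBIC))
E
```

```text
t 29.82 tcp [557.6 237.5 184.7] F [ 0.4  1.5 -3.2] T [ 0.04  0.03 -0.04] g 0.375
[(0.86, [569.1, 238.5, 71.0])]
64 (array([569.67651491, 235.8124511 ,  19.11920088]), 202, np.float64(0.5412711607980927))
67 (array([570.31969805, 235.73154125,  18.92394081]), 202, np.float64(0.5357497800610737))
70 (array([570.96288478, 235.65063026,  18.72867844]), 202, np.float64(0.530228267863162))
[(0.71, [570.1, 232.8, 64.8])]
```

View pics/m_ov.png

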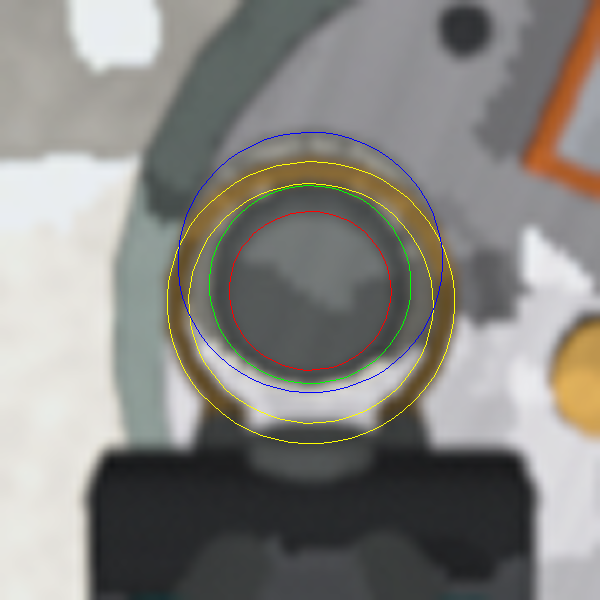

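View pics/m_sz.png

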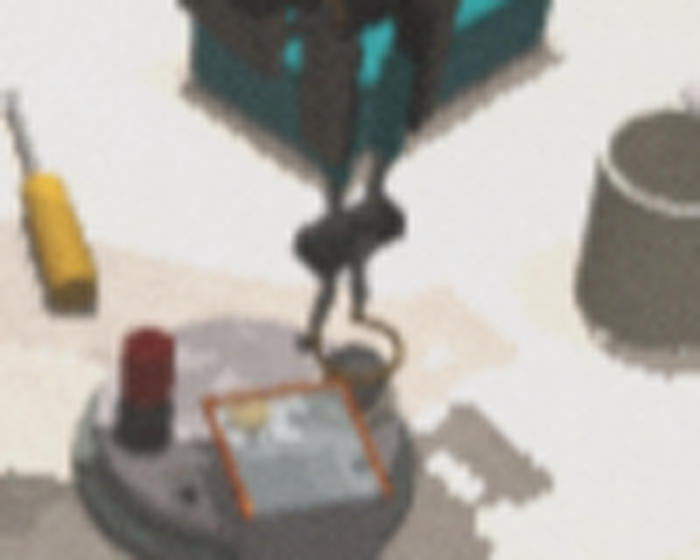

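The ring is now within about 0.5 mm of the stub axis; the overlay circles are concentric in y and consistent in x. I'll descend in steps while watching the force.

```bash
python3 - <<'E'
from fit import *
x,y=557.9,237.4
for z in [178,174,170,167,165]:
    robot.servo_line((x,y,z),feed=30); s=st(); F=s["contact_force"]
    if F[2]>6 or np.hypot(F[0],F[1])>8: print("contact"); break
robot.hold(.2); st()
im,inf=snap("wrist","n_0"); np.savez("n0.npz",**inf)
zz=s["tcp_pos"][2]-117.6; print(zz,ringfit("pics/n_0.png",inf,zz,(571,236),"n_ov"))
E
```

```text
t 30.39 tcp [557.7 237.3 177.6] F [ 0.  -0.9 -1.6] T [-0.01  0.   -0.02] g 0.375
t 30.68 tcp [557.7 237.3 173.7] F [-0.6 -0.2 -1.7] T [ 0.04 -0.02 -0.03] g 0.375
t 30.96 tcp [557.7 237.3 169.7] F [-0.5 -0.3 -2.3] T [0.04 0.03 0.03] g 0.373
t 31.21 tcp [557.8 237.3 166.8] F [ 0.7  0.3 -1.8] T [ 0.03  0.   -0.01] g 0.378
t 31.46 tcp [557.8 237.4 164.9] F [ 0.5 -0.7 -2. ] T [ 0.05 -0.03 -0.04] g 0.374
t 31.66 tcp [558.  237.4 165.1] F [-0.9  0.1 -1.1] T [ 0.03  0.07 -0.  ] g 0.377
47.27097858149128 (array([570.96578144, 235.50473743,  18.81209949]), 239, np.float64(0.5582960463775306))
```

View pics/n_ov.png

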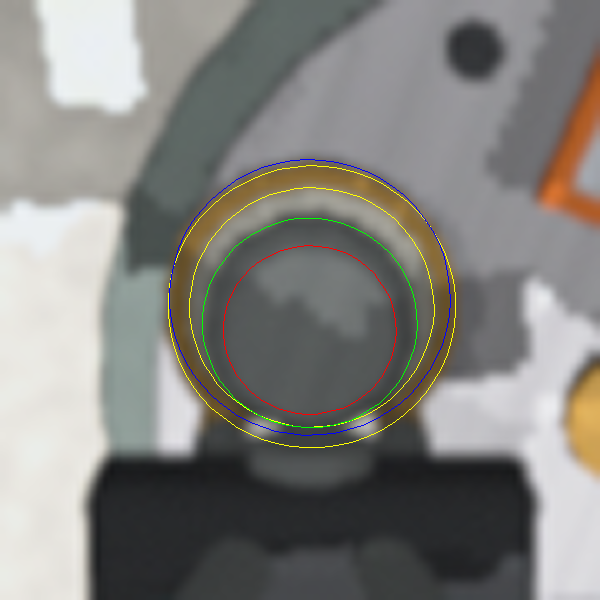

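The ring is down round the shaft and concentric, with no contact force. Next I feel for the pulley top, which is the height reference.

```bash
python3 - <<'E'
from fit import *
x,y=557.9,237.6
z=165
while z>152:
    z-=1; robot.servo_line((x,y,z),feed=20); robot.hold(.1); s=st(); F=s["contact_force"]
    if F[2]>2.5 or np.hypot(F[0],F[1])>8: print("contact"); break
E
```

```text
t 32.06 tcp [557.9 237.6 164. ] F [ 0.5 -0.1 -0.9] T [0.02 0.01 0.01] g 0.373
t 32.41 tcp [557.9 237.6 163. ] F [-0.1  0.5 -1.6] T [-0.02  0.01  0.01] g 0.372
t 32.76 tcp [557.9 237.6 162. ] F [ 0.   1.  -1.5] T [ 0.04 -0.    0.  ] g 0.373
t 33.11 tcp [557.9 237.6 160.9] F [-1.4 -0.3 -1.8] T [ 0.01  0.03 -0.01] g 0.377
t 33.46 tcp [558.  237.7 160.1] F [ 0.1  0.1 -0.9] T [ 0.11 -0.03 -0.03] g 0.375
t 33.81 tcp [558.2 237.8 159.9] F [-1.5 -0.1  5.6] T [-0.19  0.37 -0.03] g 0.371
contact
```

The ring touched the pulley at TCP z of about 160.0, which puts its centre at 41.5. I raise to 161.4 for the groove's middle and verify.

```bash
python3 - <<'E'
from fit import *
robot.servo_line((557.8,237.6,161.4),feed=20); robot.hold(.5); s=st()
im,inf=snap("wrist","o_0"); np.savez("o0.npz",**inf)
print(ringfit("pics/o_0.png",inf,43,(571,236),"o_ov"),pin("ring_center","wrist",inf),pin("groove","wrist",inf),pin("plunger_knob","wrist",inf))
snap("scene","o_s"); print(pin("ring_center","scene"),pin("plunger_knob","scene"))
z=cv2.imread("pics/o_s.png")[140:220,290:390]; cv2.imwrite("pics/o_sz.png",cv2.resize(z,None,fx=7,fy=7,interpolation=cv2.INTER_CUBIC))
E
```

```text
t 34.58 tcp [557.8 237.6 161.3] F [-0.  -0.  -1.9] T [ 0.07 -0.   -0.  ] g 0.369
(array([570.59382848, 235.64407364,  18.86303667]), 231, np.float64(0.5409523468026324)) [] [(0.76, [570.5, 236.6, 48.1])] [(0.8, [526.3, 149.2, 83.4])]
[(0.83, [568.2, 233.6, 41.2]), (0.29, [502.2, -209.1, 2.1])] [(0.46, [518.8, 146.4, 81.2])]
```

View pics/o_ov.png

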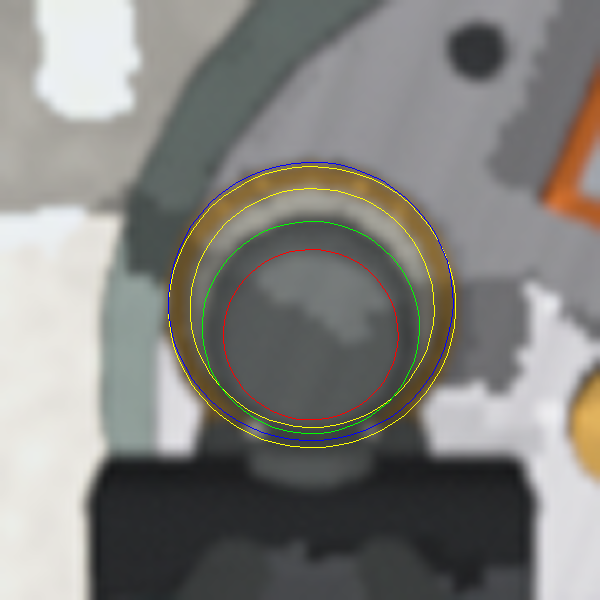

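View pics/o_sz.png

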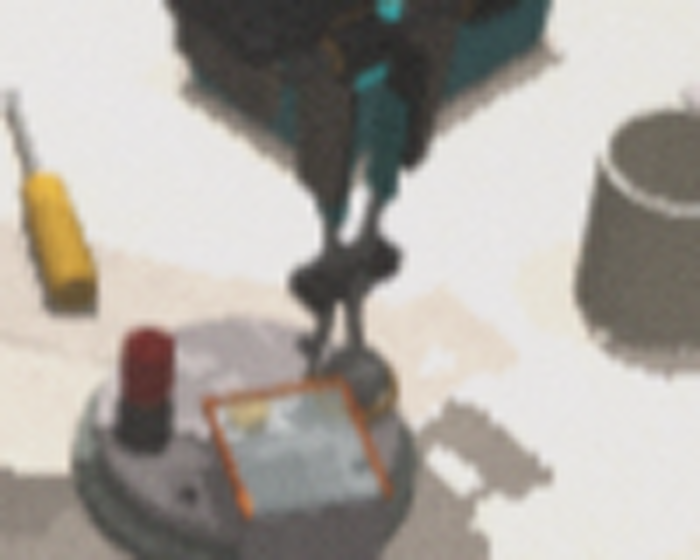

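The ring is concentric with the stub and pulley in the wrist overlay, and the scene view shows it around the stub just above the pulley at (380,390). The plunger is still down and the handles are still squeezed. Handing in.

```bash
python3 - <<'E'
from h import *
robot.job_done(); st()
E
```

```text
the job is handed in; nothing more can be done
the job is handed in; nothing more can be done
```

The job is handed in, at about 35 s of the 56 s allowed. I lifted the plunger about 12 mm and swung the head a quarter turn until the stop pushed back with about 8 N. I lowered the plunger home, squeezed and lifted the pliers out of the stand at 45 N, and slid the ring down the stub. At TCP z of about 160 mm it touched the pulley, so I backed off 1.4 mm to the middle of the groove.

The last checks, just before handing in:
- **Ring position:** the wrist-camera fit puts the ring centre at (570.6, 235.6), against the stub axis at (570.8, 235.8), so about 0.3 mm off.
- **Ring height:** about 42.9 mm going by the pulley contact, against a groove middle of 43 mm.
- **Forces and grip:** contact force is only the weight of the pliers. The grip width was 0.369, which is 34 mm against the stated 36 mm fully squeezed, and the ring looked fully round.
- **Plunger:** it looked home; the network put its knob at 83 mm in the wrist view and 81 mm in the scene view, against 80 mm nominal.

**What disagreed:**
- The scene network put the ring at (568.2, 233.6, 41.2), about 3 mm from the fit. That is within its stated 4 mm accuracy.
- The wrist network did not find the ring in the last picture.
- The wrist network put the groove at height 48 mm, about 5 mm high, so I relied on the pulley contact for height.
- I did not measure how level the ring is, beyond the good overlay fit.

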